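Park the captive screw and open the battery box

ROBOT

A 7-joint arm with a two-finger parallel gripper is mounted at the origin on a cart in front of the work surface, level with it; the furniture and walls round the work are solid. World frame = base frame: x ahead of the robot, y to its left, z up, the work surface at z = 0. Lengths are in m, angles in rad, forces in N, time in s.
With the tool pointing down it reaches from about 0.4 to 0.85 m from the base axis. Payload 10.4 kg.
Tool frame: the origin (TCP) lies between the finger pads; the fingertips stand manip.finger_overhang ahead of it and the grasp point (between the pads) lies 11 mm behind it (manip.finger_overhang is the distance from the TCP to the fingertips, in m); x points along the fingers, z is the direction in which the jaws open and shut, and the axes are right-handed (so a half turn about x gives the same grasp; the last joint's range is limited). The gripper opens to 85 mm and grips with 20 to 120 N. Pads are 22 mm wide; open, the fingers measure 114 mm over their backs; the gripper's body (76 mm by 85 mm) begins 54 mm behind the grasp point. The pads swing forward as they close: fully open they stand 13 mm farther back than shut.
Start: joints at [1.308, 0.332, -0.065, 1.46, 0.022, 1.35, -0.088], TCP at [0.148, -0.607, 0.208] pointing down, gripper open.
Joint ranges: [-2.6, 2.6], [-0.5, 2.12], [-1.47, 1.34], [0.16, 2.42], [-1.27, 4.41], [0.06, 2.06], [-2.6, 2.6]. Speed limits (rad/s): [2.22, 2.22, 2.79, 2.79, 3.14, 3.14, 3.14].

INTERFACE

Orientations are given as a unit quaternion [x, y, z, w].
In Python, from workcell import get_obs, camera, workorder, manip gives the robot as it stands. The module is installed in compiled form; this text tells all that it offers.
- The arm moves only by the tool play_rows, never from a script. Its argument "increments" is text: rows parted by semicolons, each of 4 numbers parted by spaces: the shift along the tool's x, y, z in m, then the turn about the tool's x in rad. A call has 1 to 20 rows; each row shifts and turns the pose as measured when the row begins, along the tool's axes as they then stand; what a row does not reach is not made up. A row lasts 1/10 s, in which the tool goes at most 50 mm and 8.59 degrees, less where a joint would pass 70% of its speed; a pose out of reach is approached as far as the arm can. A call is refused whole if a number of a shift passes 0.05 or a number of a turn 0.15, either way. A call with a gripper value outside its range is refused whole. "hand" is the gripper command: -1 is fully open, 1 is shut, values between are in proportion, set as the call begins (left out, the last holds). The fingers move at their own pace and stop on an object; "squeeze" is the grip in N (left out, the last holds). Time passes only in rows, so rows that do not move let the fingers close. It gives the time, the measured TCP pose, the force and the opening at its end, in the units of the state.
- get_obs(): the state, without advancing time (a new reading comes with each control period).
- camera(name): name is "side" or "top"; returns a dict with "img" (384x512x3 uint8, blue, green, red), "fov_y" (degrees; the focal length in pixels is half the picture's height over the tangent of half this angle, whatever the lens; pixels are square), "cx", "cy" (the principal point, pixels), "distortion" ([k1, k2, p1, p2, k3] as OpenCV has them; the pictures are not rectified), "R" (3x3) and "t" (3): a world point X has camera coordinates R X + t. Camera axes: x right, y down, z forward; pixel columns grow to the right and rows downward; lengths in m; the calibration is good to about 2 mm. A picture is of the moment at which its call begins. There is no depth.
- workorder.hand_in(): hands the job in, once; it reports no verdict.
The state is a dict: "clock": time; "joint_pos": joint angles; "joint_velocities": joint speeds; "tau": joint torques, N m; "position": TCP position; "ee_rot": TCP orientation; "ft_force": force on the tool from outside, world axes, zero at the start; "torque": the same for the moment, N m; "grip_width": opening from 0.0 (shut) to 1.0 (fully open).
Only numpy, scipy, OpenCV 4.12 (cv2) and the standard library are available. Lean on these libraries where they do the work, as an engineer would, in place of code of your own. Each camera call takes 0.05 s, during which the arm holds its last target.

TASK

Open the battery box of the kitchen scale: pull its spring-loaded captive screw up by the wing head until you feel it reach the shoulder of its thread, then drive it counterclockwise (seen from above) up the thread to the end stop so that it stays out by itself, and slide the cover fully open. Go by feel: do not press the screw against the shoulder with more than about 10 N beyond the spring's own pull, do not force it round before it has been pulled far enough, and leave the jars and the shaker standing where they are.

Things in the scene. Friction and masses are not known exactly. Their poses are not given: they have to be found in the camera images.
- box: battery box: low grey painted metal box fixed on the worktop, 84 mm (x) by 218 mm (y), 46 mm high (cover guides along its long edges to 50 mm). Origin on the worktop; the box runs from y = -98 to +120 mm in its frame, yaw within 0.3 of the world's. z up; the cover opens along box +y. The screw's vertical axis is at x 0, y -65 mm, in a round steel boss 42 mm wide, top at 64 mm.
- head_grip (a point): point on the screw's axis inside its wing head: 87 mm over the worktop with the screw at rest; rises and turns with it. The wing is a flat steel bar 34 mm long (point x), 12 mm thick, 22 mm high, to be gripped across its 12 mm from above; the point lies 10 mm below the bar's top and 12 mm above its lower edge, under which is a round hub 18 mm wide, 7 mm high.
- stem (a joint): pull-out of the screw (m), 0 at rest. A spring draws it back: 5.5 N, plus 0.1 N per mm. The lip of the hidden thread lies 7.5 to 24 mm above rest (differs each time, must be felt); 2.2 mm above the lip a stiff shoulder ends the pull (at 10 to 26 mm). Let go there it springs back. Driven to the end stop it stands out 13.4 to 29.4 mm and stays.
- head (a joint): turn of the screw (rad), counterclockwise from above +; bar along box x at 0; starts at 0 to 0.35. Held at the shoulder it turns freely to 0.55, then its lug runs on the thread, climbing 3 mm per rad with 2.1 mm axial play, to a hard stop near 2.4. Not pulled far enough, it is blocked at 0.44. Turning takes about 0.1 N m; on the thread it stays when let go, so it can be regripped.
- cover_grip (a point): middle of the rib on the cover, 59 mm over the worktop; the rib is a steel bar 44 mm long (box x), 12 mm thick (box y), its top at 65 mm, its foot at 46 mm. Moves with the cover; 97 mm along box +y from the screw's axis when shut.
- cover (a joint): how far the cover is slid open along the box's +y (m): 0 shut, 0.050 fully open at its stop. While the screw is pulled out less than 10 mm its tip blocks the cover after 1.5 mm; otherwise it slides with about 2 N.
- salt: salt shaker, 44 mm wide, 90 mm high, loose, stands behind the box; origin under its middle
- spice: spice jar with a green lid, 46 mm wide, 106 mm high, loose, stands behind the box; origin under its middle
- honey: honey jar with a white lid, 64 mm wide, 97 mm high, loose, stands behind the box; origin under its middle
- shoulder (a joint): how far the hidden shoulder (one part with the upper flank of the thread) is strained upward by the pull on the screw (m): 0 unloaded; it gives 1 mm per 20 N; more than 0.6 mm (12 N on top of the spring's pull) bends it
- lip (a joint): how far the side of the thread's start is forced round when the screw is turned against it without being pulled out far enough (rad): 0 unloaded; it gives 0.05 rad per 0.25 N m; more than that chips it
Not all that is in view belongs to the job. Leave any pink look-alike of the spice alone. What is shaped like the honey but turquoise is not meant.

How it is judged:
By the outcome, as a careful person would: the job done as asked, in the order asked, and still so for the second after the job is handed in, with the robot touching nothing.
It also fails if it takes over 54 s, if anything falls off the work surface, if the arm or the gripper's body presses on something with over 40 N, if the wrist force passes 120 N, or if a joint passes its speed limit or range.

## Working session

There is one attempt and no reset: what is moved stays moved. The work goes in short steps, Python scripts to look and compute and a tool call to move; the robot and the scene stay as the last step left them, time stands still between calls to the robot, and variables do not carry over. Pictures are saved under pics/ and viewed, and the job is handed in when it is done.

Besides the shell and the picture viewer there is one more tool, called after ">>>" by a JSON object that holds its "op" and its "data". play_rows: Moves the arm, as the interface text tells. Its arguments: {"type":"object","properties":{"increments":{"type":"string"},"hand":{"type":"number"},"squeeze":{"type":"number"}},"required":["increments"]}

```bash
mkdir -p pics; python3 - <<'E'
from workcell import get_obs, camera, workorder, manip
import cv2, numpy as np
o=get_obs()
for k,v in o.items(): print(k,np.round(v,4))
print(manip.finger_overhang)
for n in("side","top"):
    c=camera(n); cv2.imwrite(f"pics/{n}0.png",c["img"])
    print(n,c["fov_y"],c["cx"],c["cy"],c["distortion"],np.round(c["R"],4).tolist(),c["t"])
E
```

```text
clock 0.0
joint_pos [ 1.3084  0.3329 -0.0647  1.461   0.0216  1.3499 -0.0885]
joint_velocities [-0.0006 -0.0011 -0.0007  0.0007  0.0014  0.0001  0.0013]
tau [ 2.10000e-03 -6.25445e+01  5.05000e-02 -3.91600e+01  1.63000e-02
  1.00000e-02  0.00000e+00]
position [ 0.1483 -0.6067  0.207 ]
ee_rot [ 0.4369  0.5566 -0.4363  0.5558]
ft_force [-0.4078 -0.6808 -0.9565]
torque [ 0.0091 -0.0119  0.0722]
grip_width 1.0003
0.008
side 49.630490382178124 250.1385708166451 193.70538121087358 [0.01226211 0.         0.         0.         0.        ] [[0.9511, -0.3087, 0.0068], [-0.1723, -0.549, -0.8179], [0.2562, 0.7768, -0.5753]] [-0.54637346  0.14913088  0.74703247]
top 48.235265838752575 255.4915227383675 194.78500197229604 [0.03130515 0.         0.         0.         0.        ] [[0.207, -0.9783, 0.0022], [-0.9568, -0.2029, -0.2083], [0.2043, 0.041, -0.9781]] [-0.09611481  0.54496557  0.83087969]
```

View pics/side0.png

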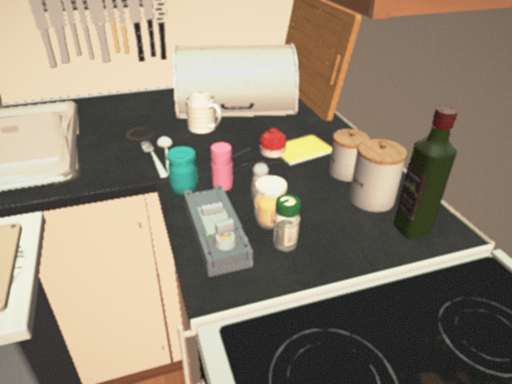

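View pics/top0.png

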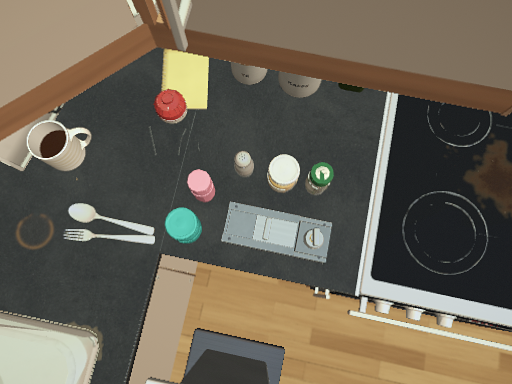

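```bash
cat > h.py <<'E'
import numpy as np, cv2
def K(c):
    h=c["img"].shape[0]; f=h/2/np.tan(np.radians(c["fov_y"])/2)
    return np.array([[f,0,c["cx"]],[0,f,c["cy"]],[0,0,1.]]),np.array(c["distortion"],float)
def ray(c,px):
    k,d=K(c); p=cv2.undistortPoints(np.array([[px]],float),k,d)[0,0]
    R=np.array(c["R"]);t=np.array(c["t"]); return -R.T@t, R.T@np.array([p[0],p[1],1.])
def onz(c,px,z):
    o,d=ray(c,px); return o+d*(z-o[2])/d[2]
def proj(c,X):
    k,d=K(c); return cv2.projectPoints(np.atleast_2d(np.array(X,float)),cv2.Rodrigues(np.array(c["R"]))[0],np.array(c["t"],float),k,d)[0][:,0]
E
python3 - <<'E'
from h import *
from workcell import camera
t=camera("top"); s=camera("side")
cv2.imwrite("pics/tc.png",cv2.resize(t["img"][190:275,210:345],None,fx=5.5,fy=5.5,interpolation=cv2.INTER_CUBIC))
cv2.imwrite("pics/sc.png",cv2.resize(s["img"][175:280,170:310],None,fx=5.5,fy=5.5,interpolation=cv2.INTER_CUBIC))
for px in [(232,203),(332,221),(326,261),(222,245)]: print(onz(t,px,.05).round(4))
for n,px,z in [("salt",(243,158),.09),("honey",(284,168),.097),("spice",(321,172),.106),("turq",(182,222),.09),("head",(314,237),.097),("rib",(278,231),.065)]: print(n,onz(t,px,z).round(4))
E
```

```text
[0.5274 0.0634 0.05  ]
[ 0.5333 -0.1465  0.05  ]
[ 0.4503 -0.1485  0.05  ]
[0.4382 0.0643 0.05  ]
salt [0.6157 0.0581 0.09  ]
honey [ 0.6103 -0.0273  0.097 ]
spice [ 0.6149 -0.1003  0.106 ]
turq [0.4628 0.1475 0.09  ]
head [ 0.4866 -0.1108  0.097 ]
rib [ 0.4878 -0.0413  0.065 ]
```

View pics/tc.png

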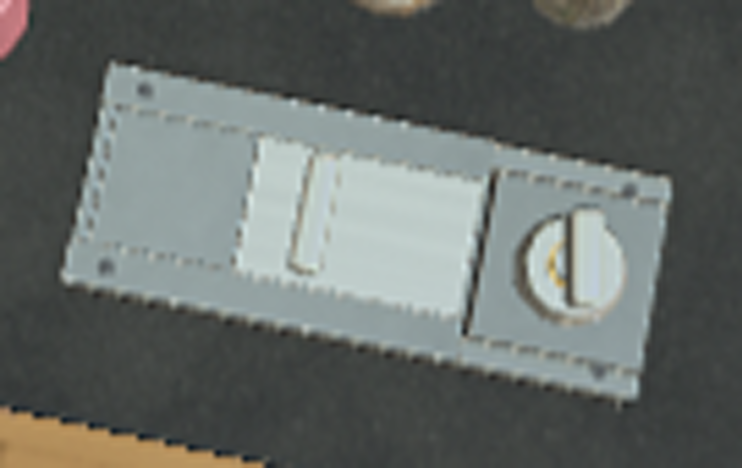

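View pics/sc.png

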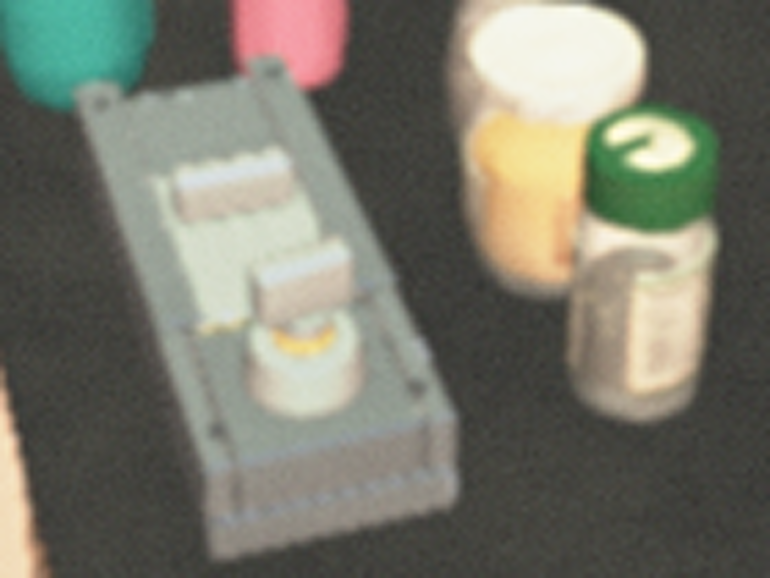

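```bash
python3 - <<'E'
from h import *
from workcell import camera,get_obs
from scipy.spatial.transform import Rotation as Ro
print(Ro.from_quat(get_obs()["ee_rot"]).as_matrix().round(3))
t=camera("top"); s=camera("side")
f=lambda x,y:(210+(x+.5)/5.5-.5,190+(y+.5)/5.5-.5)
C=[onz(t,f(*p),.05)for p in[(110,64),(670,180),(637,400),(63,280)]]
print(np.round(C,4)); 
y=np.arctan2(*( (C[0]-C[1]+C[3]-C[2])[[0,1]]*[-1,1])); print("yaw",y)
for X in(t,s):
    print("cam",(-X["R"].T@X["t"]).round(3) if hasattr(X["R"],"T") else 0)
cv2.imwrite("pics/t2.png",cv2.resize(t["img"][222:254,294:332],None,fx=18,fy=18,interpolation=cv2.INTER_LANCZOS4))
cv2.imwrite("pics/s2.png",cv2.resize(s["img"][212:256,210:242],None,fx=13,fy=13,interpolation=cv2.INTER_LANCZOS4))
E
```

```text
[[-0.     0.971  0.238]
 [ 0.001  0.238 -0.971]
 [-1.    -0.    -0.001]]
[[ 0.53    0.0691  0.05  ]
 [ 0.5303 -0.1458  0.05  ]
 [ 0.4475 -0.1478  0.05  ]
 [ 0.4467  0.0682  0.05  ]]
yaw 0.0026408753549148536
cam [ 0.372 -0.018  0.926]
cam [ 0.354 -0.667  0.555]
```

View pics/t2.png

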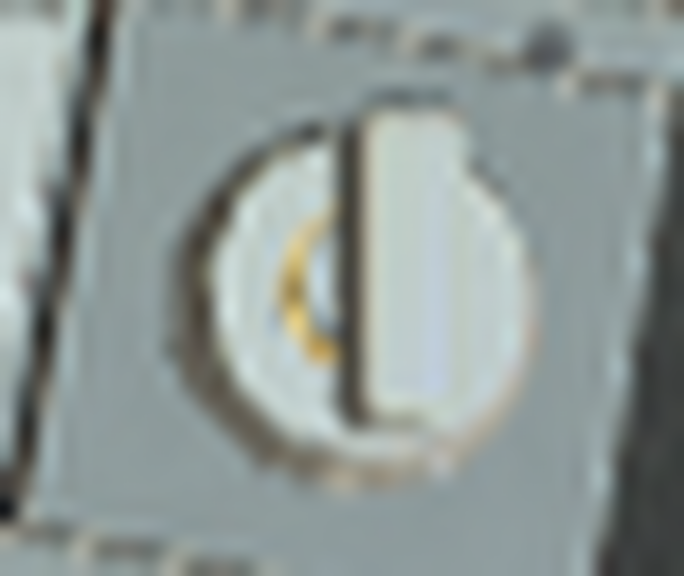

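View pics/s2.png

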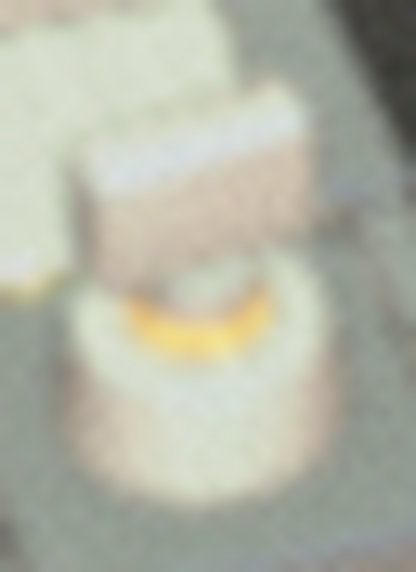

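```bash
python3 - <<'E'
from h import *
from workcell import camera,get_obs
t=camera("top"); s=camera("side")
f=lambda x,y:(294+(x+.5)/18-.5,222+(y+.5)/18-.5)
g=lambda x,y:(210+(x+.5)/13-.5,212+(y+.5)/13-.5)
def ang(a,b):d=(a-b)[:2]; return np.arctan2(d[1],d[0])
print("boss",onz(t,f(372,302),.064), onz(s,g(197,320),.064))
p=[onz(t,f(*q),.097)for q in[(372,108),(465,118),(450,410),(362,415)]]
print("top bar",np.mean(p,0),ang(p[0],p[3]),ang(p[1],p[2]),np.round(p,4))
p=[onz(s,g(*q),.097)for q in[(80,165),(275,80),(310,130),(105,195)]]
print("side bar",np.mean(p,0),ang(p[1],p[0]),ang(p[2],p[3]),np.round(p,4))
f=lambda x,y:(210+(x+.5)/5.5-.5,190+(y+.5)/5.5-.5)
print("rib",np.mean([onz(t,f(*q),.065)for q in[(315,153),(340,158),(318,273),(292,268)]],0))
g=lambda x,y:(170+(x+.5)/5.5-.5,175+(y+.5)/5.5-.5)
print("rib s",np.mean([onz(s,g(*q),.065)for q in[(175,175),(285,148),(293,168),(180,195)]],0))
E
```

```text
boss [ 0.48862958 -0.1154108   0.064     ] [ 0.48839045 -0.11577686  0.064     ]
top bar [ 0.48927621 -0.11513188  0.097     ] 0.14686917145797976 0.12572180717633824 [[ 0.5048 -0.1079  0.097 ]
 [ 0.5058 -0.1179  0.097 ]
 [ 0.4745 -0.1219  0.097 ]
 [ 0.472  -0.1128  0.097 ]]
side bar [ 0.48835668 -0.11760842  0.097     ] 0.31558566455100645 0.16577556967737753 [[ 0.4727 -0.1177  0.097 ]
 [ 0.5025 -0.108   0.097 ]
 [ 0.504  -0.1199  0.097 ]
 [ 0.4743 -0.1248  0.097 ]]
rib [ 0.48871702 -0.01867419  0.065     ]
rib s [ 0.48816159 -0.02159343  0.065     ]
```

>>> {"op": "play_rows", "data": {"increments": "0 0.028 -0.0247 0;0 0.028 -0.0247 0;0 0.028 -0.0247 0;0 0.028 -0.0247 0;0 0.028 -0.0247 0;0 0.028 -0.0247 0;0 0.028 -0.0247 0;0 0.028 -0.0247 0;0 0.028 -0.0247 0;0 0.028 -0.0247 0;0 0.028 -0.0247 0;0 0.028 -0.0247 0;0 0.028 -0.0247 0;0 0.028 -0.0247 0", "hand": -1}}

```text
clock: 1.8
position: [0.4549, -0.1666, 0.2074]
ee_rot: [0.438, 0.552, -0.441, 0.555]
ft_force: [0.6, -0.8, -0.7]
grip_width: 0.998
```

```bash
cat > st.py <<'E'
from h import *
from workcell import get_obs
from scipy.spatial.transform import Rotation as Ro
import sys
def st(target=None,barang=None):
    o=get_obs();R=Ro.from_quat(o["ee_rot"]).as_matrix();p=np.array(o["position"])
    print("t",o["clock"],"p",p.round(4),"F",np.round(o["ft_force"],2),"T",np.round(o["torque"],3),"w",round(o["grip_width"],4))
    ya=np.arctan2(R[1,1],R[0,1]); print("yaxis ang",ya.round(4),"toolx",R[:,0].round(4),"q",np.round(o["joint_pos"],3))
    if target is not None: print("tool shift",(R.T@(np.array(target)-p)).round(4))
    if barang is not None: print("turn",round(ya-barang,4))
if __name__=="__main__":
    a=[float(x) for x in sys.argv[1:]]
    st(a[:3] if len(a)>=3 else None,a[3] if len(a)>3 else None)
E
python3 st.py 0.4887 -0.1155 0.13 0.14
```

```text
t 1.8 p [ 0.4549 -0.1666  0.2074] F [ 0.6  -0.84 -0.68] T [-0.119  0.01  -0.039] w 0.9976
yaxis ang 0.2293 toolx [ 8.0e-04 -5.9e-03 -1.0e+00] q [ 0.767  0.051 -0.526  1.799  0.032  1.297 -1.108]
tool shift [ 0.0772  0.0446 -0.0425]
turn 0.0893
```

>>> {"op": "play_rows", "data": {"increments": "0 0.022 -0.021 0;0 0.0226 -0.0215 0;0 0 0 0.089;0.035 0 0 0;0.03 0 0 0;0 0 0 0;0 0 0 0"}}

```text
clock: 2.5
position: [0.4942, -0.106, 0.1433]
ee_rot: [0.462, 0.532, -0.462, 0.538]
ft_force: [-0.6, 0.0, 0.3]
grip_width: 1.001
```

```bash
python3 st.py 0.4887 -0.1155 0.086 0.14; python3 - <<'E'
from h import *
from workcell import camera
for n in("top","side"):
    c=camera(n)["img"]
    c=c[190:275,210:345] if n=="top" else c[130:280,150:310]
    cv2.imwrite(f"pics/{n}1.png",cv2.resize(c,None,fx=4,fy=4,interpolation=cv2.INTER_CUBIC))
a,b=cv2.imread("pics/top1.png"),cv2.imread("pics/side1.png")
E
```

```text
t 2.5 p [ 0.4942 -0.106   0.1433] F [-0.57  0.04  0.32] T [0.034 0.01  0.006] w 1.0012
yaxis ang 0.1472 toolx [ 0.0066 -0.0054 -1.    ] q [ 0.662  0.158 -0.588  1.838  0.1    1.167 -1.382]
tool shift [ 0.0573 -0.0072  0.0083]
turn 0.0072
```

View pics/side1.png

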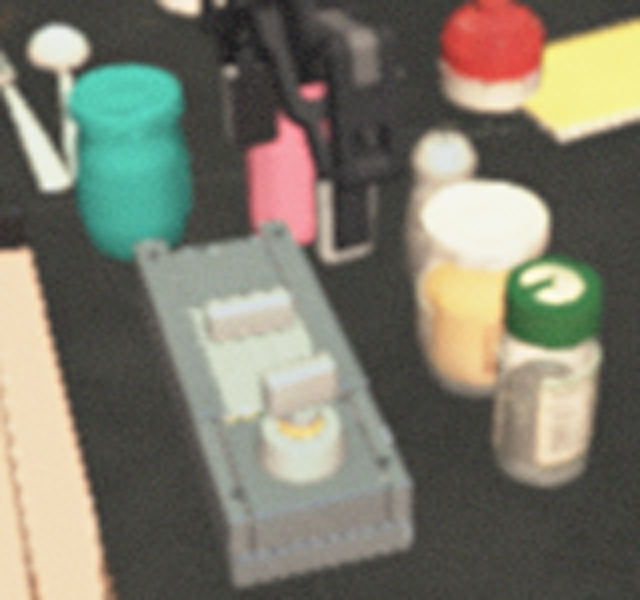

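```bash
python3 - <<'E'
from h import *
from workcell import camera
for n in("side","top"):
    c=camera(n)
    P=[[.494,-.106,.143],[.494,-.106-.043,.147],[.494,-.106+.043,.147],[.4887,-.1155,.097]]
    print(n,proj(c,P).round(1))
    im=c["img"].copy()
    for u in proj(c,P): cv2.circle(im,tuple(int(round(v)) for v in u),3,(0,0,255),1)
    cv2.imwrite(f"pics/{n}2.png",im)
E
```

```text
side [[225.1 196.8]
 [231.9 209.5]
 [218.7 181.6]
 [224.3 221.7]]
top [[315.5 229.7]
 [339.1 234.3]
 [292.7 224.5]
 [316.6 236.4]]
```

View pics/side2.png

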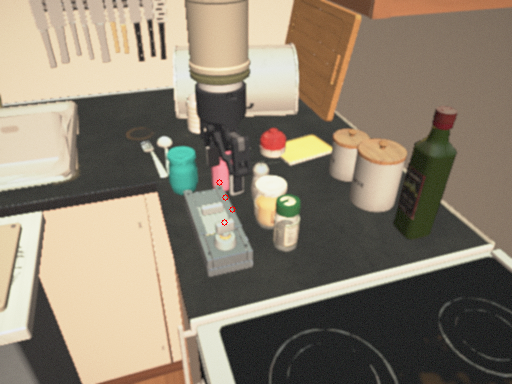

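View pics/top2.png

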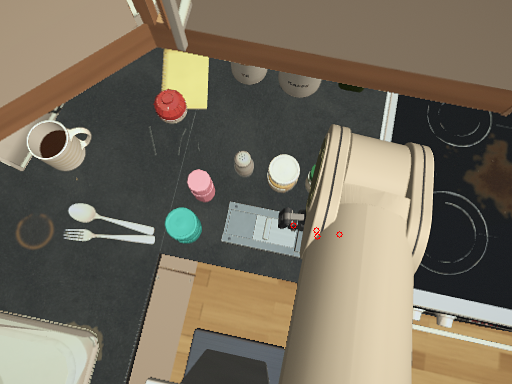

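```bash
python3 - <<'E'
from h import *
from workcell import camera
c=camera("side");cv2.imwrite("pics/s3.png",cv2.resize(c["img"][110:235,185:275],None,fx=4.8,fy=4.8,interpolation=cv2.INTER_CUBIC))
c=camera("top");cv2.imwrite("pics/t3.png",cv2.resize(c["img"][190:260,255:345],None,fx=7,fy=7,interpolation=cv2.INTER_CUBIC))
E
```

```text
(no output)
```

View pics/s3.png

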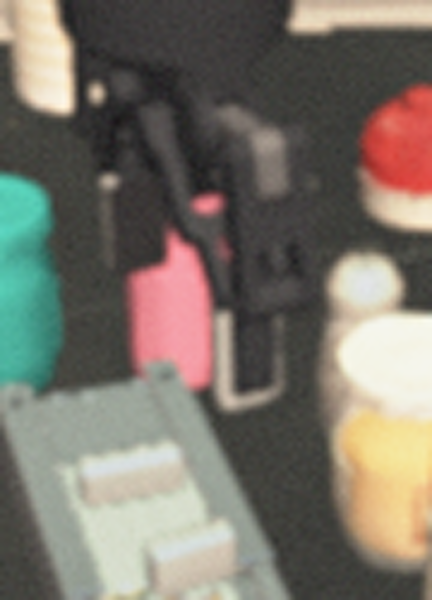

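View pics/t3.png

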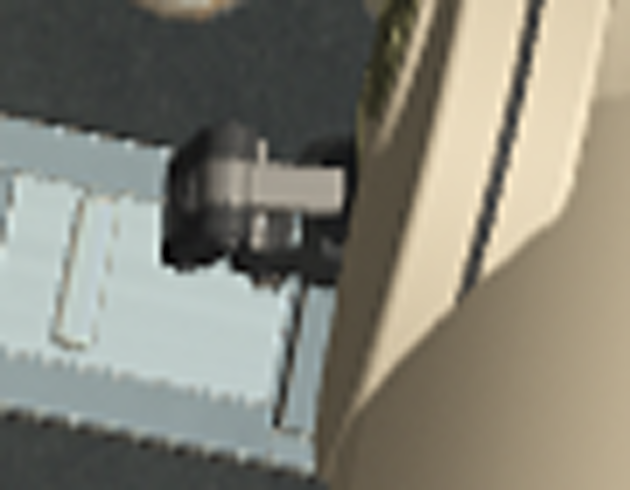

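```bash
python3 - <<'E'
from h import *
from workcell import camera,get_obs
print(get_obs()["position"])
c=camera("side");t=camera("top")
for z in (.12,.14,.16,.18,.2):
    d=.043*np.array([np.cos(-1.424),np.sin(-1.424)])
    m=np.array([.4942,-.106])
    P=[[*(m+d),z],[*m,z],[*(m-d),z]]
    print(z,proj(c,P).round(1).tolist(),proj(t,[[*(m-d*57/43),z+.06]]).round(1).tolist(),onz(c,(237,193),z).round(3),onz(c,(212,165),z).round(3))
E
```

```text
[ 0.49451574 -0.10627567  0.14349599]
0.12 [[235.9, 221.5], [225.5, 207.5], [216.0, 194.7]] [[285.9, 224.8]] [ 0.526 -0.07   0.12 ] [0.506 0.04  0.12 ]
0.14 [[235.8, 212.0], [225.2, 198.2], [215.6, 185.5]] [[286.8, 223.2]] [ 0.518 -0.097  0.14 ] [0.499 0.007 0.14 ]
0.16 [[235.6, 202.1], [224.9, 188.5], [215.1, 176.1]] [[287.7, 221.5]] [ 0.51  -0.125  0.16 ] [ 0.492 -0.025  0.16 ]
0.18 [[235.4, 191.9], [224.6, 178.6], [214.6, 166.4]] [[288.6, 219.6]] [ 0.502 -0.152  0.18 ] [ 0.485 -0.058  0.18 ]
0.2 [[235.2, 181.4], [224.2, 168.3], [214.1, 156.3]] [[289.6, 217.7]] [ 0.494 -0.18   0.2  ] [ 0.478 -0.09   0.2  ]
```

>>> {"op": "play_rows", "data": {"increments": "0 -0.0072 0.0083 0.0075;0 0 0 0;0 0 0 0;0 0 0 0;0 0 0 0;0 0 0 0;0 0 0 0;0 0 0 0", "hand": 0.5, "squeeze": 60}}

```text
clock: 3.7
position: [0.488, -0.1166, 0.1436]
ee_rot: [0.464, 0.53, -0.464, 0.537]
ft_force: [0.8, 0.3, 0.0]
grip_width: 0.254
```

```bash
python3 st.py 0.4887 -0.1155 0.086 0.14;python3 - <<'E'
from h import *
from workcell import camera
c=camera("side");cv2.imwrite("pics/s4.png",cv2.resize(c["img"][110:235,185:275],None,fx=4.8,fy=4.8,interpolation=cv2.INTER_CUBIC))
E
```

```text
t 3.7 p [ 0.488  -0.1166  0.1436] F [0.84 0.35 0.05] T [ 0.024 -0.066  0.009] w 0.2542
yaxis ang 0.1382 toolx [ 0.0079 -0.0062 -0.9999] q [ 0.68   0.146 -0.579  1.848  0.093  1.164 -1.363]
tool shift [ 0.0576  0.0005 -0.0014]
turn -0.0018
```

View pics/s4.png

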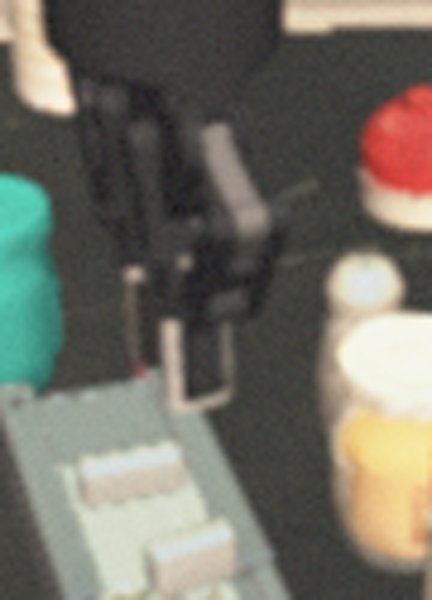

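>>> {"op": "play_rows", "data": {"increments": "0.012 0 -0.0014 0;0.012 0 0 0;0.01 0 0 0;0.01 0 0 0;0.008 0 0 0;0.004 0 0 0;0 0 0 0", "hand": 0.2}}

```text
clock: 4.45
position: [0.4871, -0.115, 0.081]
ee_rot: [0.464, 0.531, -0.464, 0.536]
ft_force: [-0.8, 0.1, -0.2]
grip_width: 0.397
```

```bash
python3 st.py 0.4887 -0.1155 0.086 0.14;python3 - <<'E'
from h import *
from workcell import camera
c=camera("side");cv2.imwrite("pics/s5.png",cv2.resize(c["img"][150:260,185:275],None,fx=5.4,fy=5.4,interpolation=cv2.INTER_CUBIC))
E
```

```text
t 4.45 p [ 0.4871 -0.115   0.081 ] F [-0.83  0.09 -0.25] T [ 0.019 -0.014 -0.005] w 0.3973
yaxis ang 0.1386 toolx [ 0.0053 -0.0051 -1.    ] q [ 0.661  0.219 -0.573  1.915  0.143  1.04  -1.406]
tool shift [-0.005   0.0015  0.0008]
turn -0.0014
```

View pics/s5.png

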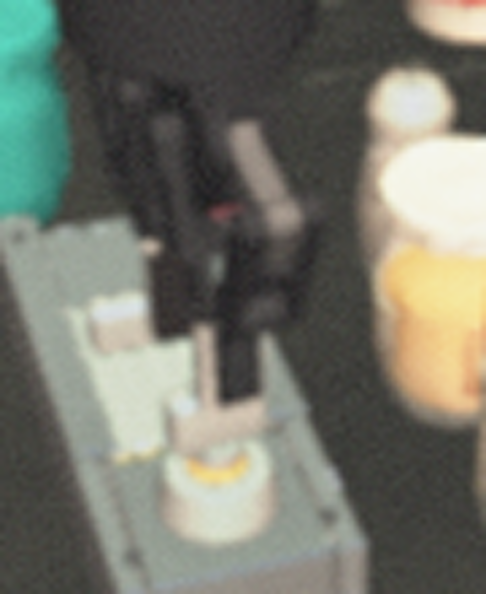

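```bash
python3 - <<'E'
from h import *
from workcell import camera
c=camera("side")
for px in [(185+232/5.4,150+405/5.4)]:
  for y in (-.125,-.132,-.138):
    o,d=ray(c,px); print((o+d*(y-o[1])/d[1]).round(4))
E
```

```text
[ 0.4927 -0.125   0.096 ]
[ 0.4909 -0.132   0.1019]
[ 0.4894 -0.138   0.107 ]
```

>>> {"op": "play_rows", "data": {"increments": "-0.003 0.0015 0.0008 0;0 0 0 0;0 0 0 0;0 0 0 0;0 0 0 0;0 0 0 0", "hand": 1, "squeeze": 30}}

```text
clock: 5.15
position: [0.4905, -0.116, 0.0868]
ee_rot: [0.465, 0.529, -0.464, 0.537]
ft_force: [-0.2, -0.6, 0.1]
grip_width: 0.004
```

```bash
python3 st.py 0.4887 -0.1155 0.086 0.14;python3 - <<'E'
from h import *
from workcell import camera
c=camera("side");cv2.imwrite("pics/s6.png",cv2.resize(c["img"][150:260,185:275],None,fx=5.4,fy=5.4,interpolation=cv2.INTER_CUBIC))
E
```

```text
t 5.15 p [ 0.4905 -0.116   0.0868] F [-0.24 -0.64  0.13] T [ 0.035  0.075 -0.02 ] w 0.0036
yaxis ang 0.1384 toolx [ 0.0094 -0.0067 -0.9999] q [ 0.661  0.216 -0.574  1.905  0.141  1.049 -1.404]
tool shift [ 0.0008 -0.0017 -0.0008]
turn -0.0016
```

View pics/s6.png

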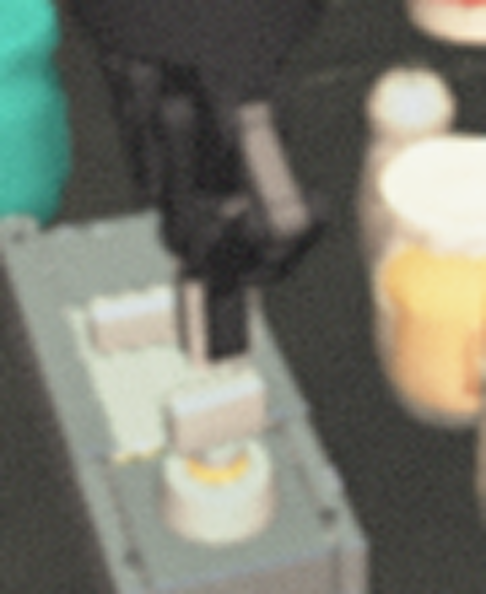

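```bash
python3 - <<'E'
from h import *
from workcell import camera
c=camera("side")
for px in [(185+222/5.4,150+362/5.4)]:
  for y in (-.116,-.122,-.128):
    o,d=ray(c,px); print((o+d*(y-o[1])/d[1]).round(4))
E
```

```text
[ 0.4921 -0.116   0.1069]
[ 0.4906 -0.122   0.1118]
[ 0.4891 -0.128   0.1167]
```

>>> {"op": "play_rows", "data": {"increments": "0 -0.0015 -0.0006 0;0 0 0 0;0 0 0 0;0 0 0 0;0.006 0 0 0;0.006 0 0 0;0.006 0 0 0;0.005 0 0 0;0.003 0 0 0;0 0 0 0", "hand": 0.2}}

```text
clock: 6.25
position: [0.4883, -0.1156, 0.0575]
ee_rot: [0.464, 0.53, -0.464, 0.537]
ft_force: [0.0, 0.1, -0.5]
grip_width: 0.397
```

```bash
python3 st.py 0.4887 -0.1155 0.056 0.14;python3 - <<'E'
from h import *
from workcell import camera
c=camera("side");cv2.imwrite("pics/s7.png",cv2.resize(c["img"][150:260,185:275],None,fx=5.4,fy=5.4,interpolation=cv2.INTER_CUBIC))
E
```

```text
t 6.25 p [ 0.4883 -0.1156  0.0575] F [ 0.04  0.14 -0.51] T [0.027 0.044 0.028] w 0.3973
yaxis ang 0.1384 toolx [ 0.0078 -0.0061 -1.    ] q [ 0.651  0.252 -0.567  1.935  0.167  0.991 -1.425]
tool shift [ 0.0015  0.0004 -0.0001]
turn -0.0016
```

View pics/s7.png

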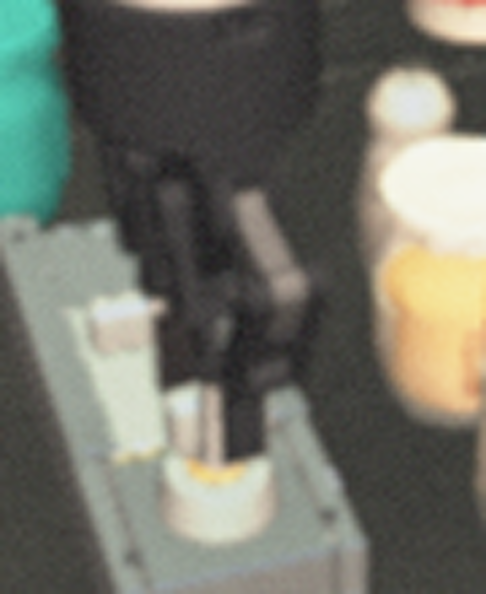

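>>> {"op": "play_rows", "data": {"increments": "-0.002 0 0 0;0 0 0 0;0 0 0 0;0 0 0 0;0 0 0 0;0 0 0 0", "hand": 1, "squeeze": 45}}

```text
clock: 6.9
position: [0.4885, -0.1149, 0.0604]
ee_rot: [0.464, 0.53, -0.464, 0.537]
ft_force: [0.1, 0.6, -1.1]
grip_width: 0.123
```

```bash
python3 st.py 0.4887 -0.1155 0.056 0.14;python3 - <<'E'
from h import *
from workcell import camera
c=camera("side");cv2.imwrite("pics/s8.png",cv2.resize(c["img"][150:260,185:275],None,fx=5.4,fy=5.4,interpolation=cv2.INTER_CUBIC))
E
```

```text
t 6.9 p [ 0.4885 -0.1149  0.0604] F [ 0.11  0.61 -1.1 ] T [0.23  0.079 0.077] w 0.1227
yaxis ang 0.1392 toolx [ 0.0084 -0.0057 -0.9999] q [ 0.652  0.248 -0.569  1.933  0.164  0.996 -1.423]
tool shift [0.0045 0.     0.0006]
turn -0.0008
```

View pics/s8.png

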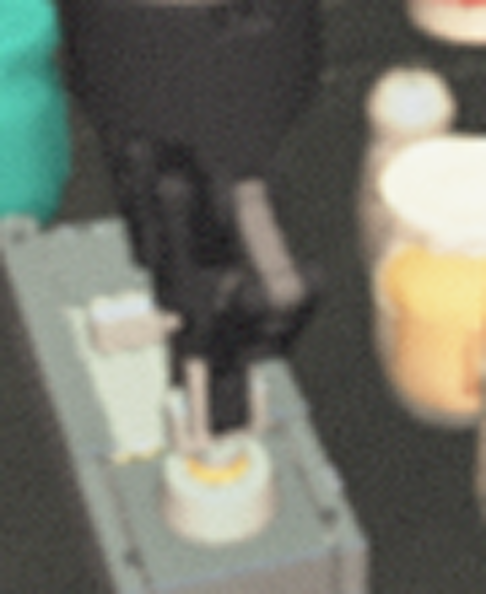

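>>> {"op": "play_rows", "data": {"increments": "-0.001 0 0 0;-0.001 0 0 0;-0.001 0 0 0;-0.001 0 0 0"}}

```text
clock: 7.35
position: [0.4883, -0.1149, 0.0636]
ee_rot: [0.465, 0.53, -0.463, 0.537]
ft_force: [1.9, -0.6, -7.0]
grip_width: 0.128
```

```bash
python3 st.py
```

```text
t 7.35 p [ 0.4883 -0.1149  0.0636] F [ 1.95 -0.64 -7.04] T [ 0.057 -0.521  0.001] w 0.1283
yaxis ang 0.1392 toolx [ 0.008 -0.005 -1.   ] q [ 0.654  0.243 -0.57   1.93   0.16   1.003 -1.419]
```

>>> {"op": "play_rows", "data": {"increments": "-0.001 0 0 0;-0.001 0 0 0;-0.001 0 0 0;-0.001 0 0 0;-0.001 0 0 0;-0.0005 0 0 0;0 0 0 0;0 0 0 0"}}

```text
clock: 8.15
position: [0.4883, -0.1148, 0.0694]
ee_rot: [0.465, 0.53, -0.463, 0.537]
ft_force: [2.3, 1.0, -8.0]
grip_width: 0.129
```

```bash
python3 st.py;python3 - <<'E'
from h import *
from workcell import camera
c=camera("side");cv2.imwrite("pics/s9.png",cv2.resize(c["img"][150:260,185:275],None,fx=5.4,fy=5.4,interpolation=cv2.INTER_CUBIC))
E
```

```text
t 8.15 p [ 0.4883 -0.1148  0.0694] F [ 2.34  0.97 -7.99] T [ 0.07  -0.551  0.034] w 0.1286
yaxis ang 0.1392 toolx [ 0.0082 -0.0049 -1.    ] q [ 0.656  0.235 -0.571  1.925  0.154  1.014 -1.414]
```

View pics/s9.png

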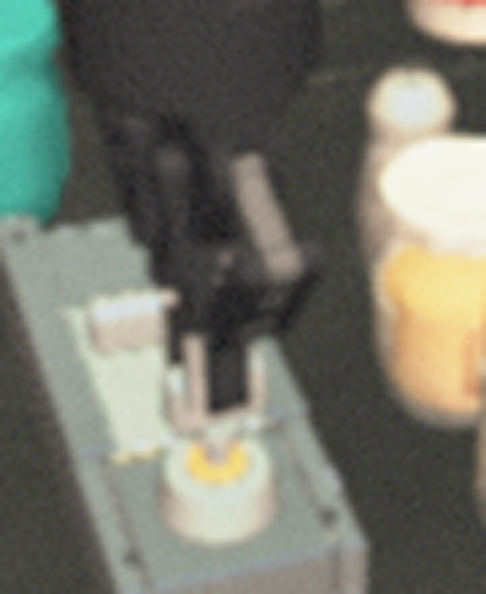

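>>> {"op": "play_rows", "data": {"increments": "-0.00025 0 0 0;-0.0002 0 0 0;0 0 0 0"}}

```text
clock: 8.5
position: [0.4882, -0.1148, 0.0699]
ee_rot: [0.465, 0.53, -0.463, 0.537]
ft_force: [2.6, 0.3, -7.4]
grip_width: 0.126
```

>>> {"op": "play_rows", "data": {"increments": "-0.00025 0 0 0;-0.0002 0 0 0;0 0 0 0"}}

```text
clock: 8.8
position: [0.4883, -0.1148, 0.0703]
ee_rot: [0.465, 0.53, -0.463, 0.537]
ft_force: [2.3, 0.2, -7.6]
grip_width: 0.125
```

>>> {"op": "play_rows", "data": {"increments": "-0.00025 0 0 0;-0.0002 0 0 0;0 0 0 0"}}

```text
clock: 9.1
position: [0.4882, -0.1149, 0.0708]
ee_rot: [0.465, 0.53, -0.463, 0.537]
ft_force: [2.2, 0.4, -7.2]
grip_width: 0.124
```

>>> {"op": "play_rows", "data": {"increments": "-0.00025 0 0 0;-0.00025 0 0 0;0 0 0 0"}}

```text
clock: 9.4
position: [0.4882, -0.1149, 0.0713]
ee_rot: [0.465, 0.53, -0.463, 0.537]
ft_force: [1.7, 0.2, -7.3]
grip_width: 0.126
```

>>> {"op": "play_rows", "data": {"increments": "-0.00025 0 0 0;-0.00025 0 0 0;0 0 0 0"}}

```text
clock: 9.7
position: [0.4883, -0.1149, 0.0719]
ee_rot: [0.465, 0.53, -0.463, 0.537]
ft_force: [2.6, 0.0, -7.4]
grip_width: 0.124
```

>>> {"op": "play_rows", "data": {"increments": "-0.00025 0 0 0;-0.00025 0 0 0;0 0 0 0"}}

```text
clock: 10.0
position: [0.4883, -0.1149, 0.0724]
ee_rot: [0.465, 0.53, -0.463, 0.537]
ft_force: [1.7, -0.7, -7.7]
grip_width: 0.124
```

>>> {"op": "play_rows", "data": {"increments": "-0.00025 0 0 0;-0.00025 0 0 0;0 0 0 0"}}

```text
clock: 10.3
position: [0.4882, -0.1149, 0.073]
ee_rot: [0.465, 0.53, -0.463, 0.537]
ft_force: [2.9, 0.3, -7.2]
grip_width: 0.127
```

>>> {"op": "play_rows", "data": {"increments": "-0.00025 0 0 0;-0.00025 0 0 0;0 0 0 0"}}

```text
clock: 10.6
position: [0.4882, -0.1148, 0.0735]
ee_rot: [0.465, 0.53, -0.463, 0.537]
ft_force: [2.9, -0.1, -7.6]
grip_width: 0.123
```

>>> {"op": "play_rows", "data": {"increments": "-0.00025 0 0 0;-0.00025 0 0 0;0 0 0 0"}}

```text
clock: 10.9
position: [0.4882, -0.1149, 0.074]
ee_rot: [0.465, 0.53, -0.463, 0.537]
ft_force: [2.6, 0.4, -7.8]
grip_width: 0.123
```

>>> {"op": "play_rows", "data": {"increments": "-0.00025 0 0 0;-0.00025 0 0 0;0 0 0 0"}}

```text
clock: 11.2
position: [0.4882, -0.1149, 0.0746]
ee_rot: [0.465, 0.53, -0.463, 0.537]
ft_force: [2.1, 0.5, -7.2]
grip_width: 0.121
```

>>> {"op": "play_rows", "data": {"increments": "-0.00025 0 0 0;-0.00025 0 0 0;0 0 0 0"}}

```text
clock: 11.5
position: [0.4882, -0.1149, 0.0751]
ee_rot: [0.465, 0.53, -0.463, 0.537]
ft_force: [1.8, 0.5, -7.6]
grip_width: 0.12
```

>>> {"op": "play_rows", "data": {"increments": "-0.00025 0 0 0;-0.00025 0 0 0;0 0 0 0"}}

```text
clock: 11.8
position: [0.4882, -0.1148, 0.0756]
ee_rot: [0.465, 0.53, -0.463, 0.537]
ft_force: [2.1, 1.1, -7.4]
grip_width: 0.123
```

>>> {"op": "play_rows", "data": {"increments": "-0.00025 0 0 0;-0.00025 0 0 0;0 0 0 0"}}

```text
clock: 12.1
position: [0.4882, -0.1149, 0.0762]
ee_rot: [0.465, 0.53, -0.463, 0.537]
ft_force: [2.9, 0.3, -8.7]
grip_width: 0.123
```

>>> {"op": "play_rows", "data": {"increments": "-0.0001 0 0 0;-0.0001 0 0 0;0 0 0 0"}}

```text
clock: 12.4
position: [0.4882, -0.1148, 0.0764]
ee_rot: [0.465, 0.53, -0.463, 0.537]
ft_force: [2.5, 0.4, -7.5]
grip_width: 0.127
```

Noise; carry on.

>>> {"op": "play_rows", "data": {"increments": "-0.00025 0 0 0;-0.00025 0 0 0;0 0 0 0"}}

```text
clock: 12.7
position: [0.4882, -0.1149, 0.0769]
ee_rot: [0.465, 0.53, -0.463, 0.537]
ft_force: [3.2, 0.1, -7.4]
grip_width: 0.128
```

```bash
python3 - <<'E'
from h import *
from workcell import camera
c=camera("side");cv2.imwrite("pics/s10.png",cv2.resize(c["img"][150:260,185:275],None,fx=5.4,fy=5.4,interpolation=cv2.INTER_CUBIC))
E
```

```text
(no output)
```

View pics/s10.png

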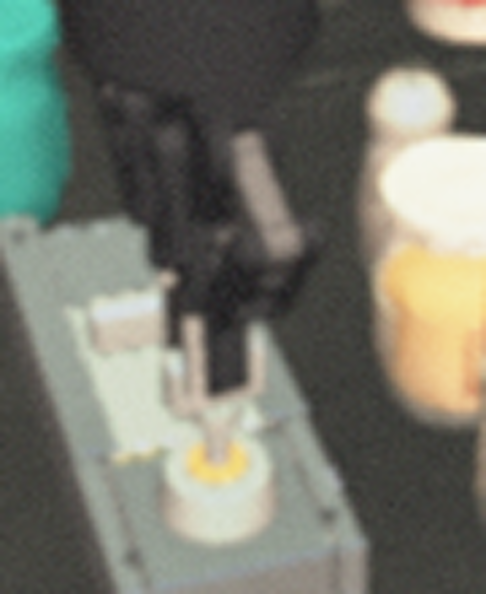

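>>> {"op": "play_rows", "data": {"increments": "-0.00025 0 0 0;-0.00025 0 0 0;0 0 0 0"}}

```text
clock: 13.05
position: [0.4882, -0.1148, 0.0774]
ee_rot: [0.465, 0.53, -0.463, 0.537]
ft_force: [3.6, 0.1, -6.7]
grip_width: 0.122
```

The head rises with the gripper: the bar's lower edge is now at crop y≈415, was ≈430. The stem shows between hub and boss. Continuing.

>>> {"op": "play_rows", "data": {"increments": "-0.00025 0 0 0;-0.00025 0 0 0;0 0 0 0"}}

```text
clock: 13.35
position: [0.4882, -0.1148, 0.078]
ee_rot: [0.465, 0.53, -0.463, 0.537]
ft_force: [2.7, 0.6, -8.3]
grip_width: 0.122
```

>>> {"op": "play_rows", "data": {"increments": "-0.0002 0 0 0;-0.0002 0 0 0;0 0 0 0"}}

```text
clock: 13.65
position: [0.4882, -0.1149, 0.0784]
ee_rot: [0.465, 0.53, -0.463, 0.537]
ft_force: [2.7, 0.1, -7.7]
grip_width: 0.128
```

>>> {"op": "play_rows", "data": {"increments": "-0.00025 0 0 0;-0.00025 0 0 0;0 0 0 0"}}

```text
clock: 13.95
position: [0.4882, -0.1148, 0.0789]
ee_rot: [0.465, 0.53, -0.463, 0.537]
ft_force: [2.3, 1.0, -7.7]
grip_width: 0.126
```

>>> {"op": "play_rows", "data": {"increments": "-0.00025 0 0 0;-0.00025 0 0 0;0 0 0 0"}}

```text
clock: 14.25
position: [0.4882, -0.1148, 0.0795]
ee_rot: [0.465, 0.53, -0.463, 0.537]
ft_force: [2.7, 1.1, -7.5]
grip_width: 0.125
```

>>> {"op": "play_rows", "data": {"increments": "-0.00025 0 0 0;-0.00025 0 0 0;0 0 0 0"}}

```text
clock: 14.55
position: [0.4882, -0.1148, 0.08]
ee_rot: [0.465, 0.53, -0.463, 0.537]
ft_force: [1.9, 0.4, -7.6]
grip_width: 0.126
```

>>> {"op": "play_rows", "data": {"increments": "-0.00025 0 0 0;-0.0003 0 0 0;0 0 0 0"}}

```text
clock: 14.85
position: [0.4882, -0.1149, 0.0806]
ee_rot: [0.465, 0.53, -0.463, 0.537]
ft_force: [2.8, -0.1, -8.9]
grip_width: 0.126
```

>>> {"op": "play_rows", "data": {"increments": "-0.00015 0 0 0;-0.0002 0 0 0;0 0 0 0"}}

```text
clock: 15.15
position: [0.4882, -0.1148, 0.081]
ee_rot: [0.465, 0.53, -0.463, 0.537]
ft_force: [2.4, 0.6, -8.0]
grip_width: 0.126
```

>>> {"op": "play_rows", "data": {"increments": "-0.00025 0 0 0;-0.0003 0 0 0;0 0 0 0"}}

```text
clock: 15.45
position: [0.4882, -0.1148, 0.0815]
ee_rot: [0.465, 0.53, -0.463, 0.537]
ft_force: [1.8, 0.0, -8.4]
grip_width: 0.128
```

>>> {"op": "play_rows", "data": {"increments": "-0.00025 0 0 0;-0.00025 0 0 0;0 0 0 0"}}

```text
clock: 15.75
position: [0.4882, -0.1148, 0.0821]
ee_rot: [0.465, 0.53, -0.463, 0.537]
ft_force: [3.1, -0.3, -7.8]
grip_width: 0.124
```

>>> {"op": "play_rows", "data": {"increments": "-0.00025 0 0 0;-0.00025 0 0 0;0 0 0 0"}}

```text
clock: 16.05
position: [0.4882, -0.1148, 0.0826]
ee_rot: [0.465, 0.53, -0.463, 0.537]
ft_force: [2.9, 0.5, -9.0]
grip_width: 0.12
```

>>> {"op": "play_rows", "data": {"increments": "-0.0001 0 0 0;-0.0002 0 0 0;0 0 0 0"}}

```text
clock: 16.35
position: [0.4882, -0.1148, 0.0829]
ee_rot: [0.465, 0.53, -0.463, 0.537]
ft_force: [2.4, -0.3, -9.2]
grip_width: 0.129
```

>>> {"op": "play_rows", "data": {"increments": "-0.0002 0 0 0;-0.0002 0 0 0;0 0 0 0"}}

```text
clock: 16.65
position: [0.4882, -0.1148, 0.0833]
ee_rot: [0.465, 0.53, -0.463, 0.537]
ft_force: [3.6, -0.1, -8.2]
grip_width: 0.127
```

>>> {"op": "play_rows", "data": {"increments": "-0.00025 0 0 0;-0.0003 0 0 0;0 0 0 0"}}

```text
clock: 16.95
position: [0.4882, -0.1148, 0.084]
ee_rot: [0.465, 0.53, -0.463, 0.537]
ft_force: [3.4, -0.2, -8.5]
grip_width: 0.121
```

>>> {"op": "play_rows", "data": {"increments": "-0.00025 0 0 0;-0.00025 0 0 0;0 0 0 0"}}

```text
clock: 17.25
position: [0.4882, -0.1148, 0.0845]
ee_rot: [0.465, 0.53, -0.463, 0.537]
ft_force: [3.6, 1.0, -8.8]
grip_width: 0.128
```

>>> {"op": "play_rows", "data": {"increments": "-0.00025 0 0 0;-0.00025 0 0 0;0 0 0 0"}}

```text
clock: 17.55
position: [0.4882, -0.1148, 0.085]
ee_rot: [0.465, 0.53, -0.463, 0.537]
ft_force: [3.8, -0.1, -8.2]
grip_width: 0.122
```

>>> {"op": "play_rows", "data": {"increments": "-0.00025 0 0 0;-0.00025 0 0 0;0 0 0 0"}}

```text
clock: 17.85
position: [0.4882, -0.1148, 0.0856]
ee_rot: [0.465, 0.53, -0.463, 0.537]
ft_force: [3.3, 0.3, -8.7]
grip_width: 0.121
```

>>> {"op": "play_rows", "data": {"increments": "-0.00025 0 0 0;-0.0002 0 0 0;0 0 0 0"}}

```text
clock: 18.15
position: [0.4881, -0.1148, 0.0857]
ee_rot: [0.465, 0.53, -0.463, 0.537]
ft_force: [4.7, -1.0, -10.4]
grip_width: 0.124
```

```bash
python3 - <<'E'
from h import *
from workcell import camera
c=camera("side");cv2.imwrite("pics/s11.png",cv2.resize(c["img"][150:260,185:275],None,fx=5.4,fy=5.4,interpolation=cv2.INTER_CUBIC))
E
```

```text
(no output)
```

View pics/s11.png

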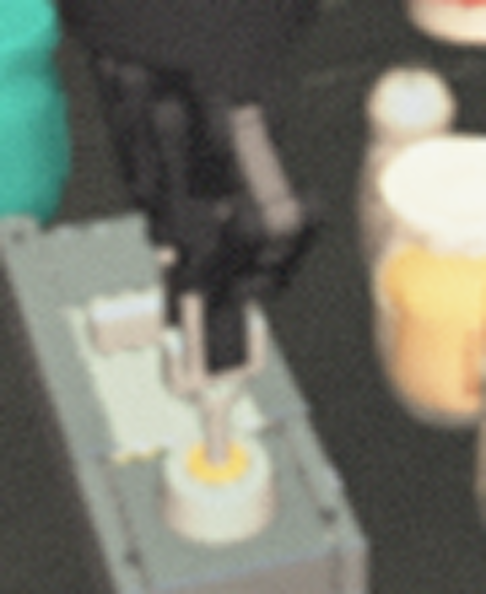

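>>> {"op": "play_rows", "data": {"increments": "0.0002 0 0 -0.08;0 0 0 -0.08;0 0 0 -0.08;0 0 0 -0.08;0 0 0 0"}}

```text
clock: 18.7
position: [0.4883, -0.1152, 0.0857]
ee_rot: [0.37, 0.599, -0.37, 0.606]
ft_force: [4.0, -0.2, -10.7]
grip_width: 0.125
```

```bash
python3 st.py .4887 -.1155 .0855
```

```text
t 18.7 p [ 0.4883 -0.1152  0.0857] F [  4.05  -0.24 -10.75] T [ 0.046 -0.9    0.096] w 0.1247
yaxis ang 0.4695 toolx [ 0.0088 -0.0048 -0.9999] q [ 0.697  0.219 -0.613  1.909  0.149  1.048 -1.079]
tool shift [0.0002 0.0002 0.0005]
```

>>> {"op": "play_rows", "data": {"increments": "0 0 0 -0.08;0 0 0 -0.08;0 0 0 -0.08;0 0 0 -0.08;0 0 0 -0.08;0 0 0 0"}}

```text
clock: 19.3
position: [0.4887, -0.1155, 0.0859]
ee_rot: [0.243, 0.66, -0.244, 0.668]
ft_force: [3.7, -0.1, -9.8]
grip_width: 0.125
```

```bash
python3 st.py .4887 -.1155 .0855
```

```text
t 19.3 p [ 0.4887 -0.1155  0.0859] F [ 3.71 -0.08 -9.84] T [ 0.097 -0.765  0.05 ] w 0.1252
yaxis ang 0.8677 toolx [ 0.0098 -0.0047 -0.9999] q [ 0.74   0.227 -0.66   1.907  0.164  1.05  -0.691]
tool shift [0.0004 0.     0.    ]
```

>>> {"op": "play_rows", "data": {"increments": "-0.0002 0 0 -0.08;-0.00024 0 0 -0.08;-0.00024 0 0 -0.08;-0.00024 0 0 -0.08;-0.00024 0 0 -0.08;-0.00024 0 0 -0.08;-0.00024 0 0 -0.08;-0.00024 0 0 -0.08;0 0 0 0"}}

```text
clock: 20.2
position: [0.4894, -0.1157, 0.088]
ee_rot: [0.027, 0.702, -0.029, 0.711]
ft_force: [3.6, -0.2, -10.3]
grip_width: 0.126
```

```bash
python3 st.py .4887 -.1155 .0855
```

```text
t 20.2 p [ 0.4894 -0.1157  0.088 ] F [  3.64  -0.23 -10.27] T [ 0.143 -0.886  0.099] w 0.1258
yaxis ang 1.4915 toolx [ 0.0116 -0.0042 -0.9999] q [ 0.812  0.24  -0.741  1.901  0.189  1.058 -0.085]
tool shift [ 0.0025  0.0001 -0.0007]
```

>>> {"op": "play_rows", "data": {"increments": "0 0 0 -0.08;-0.0002 0 0 -0.08;-0.00022 0 0 -0.08;-0.00022 0 0 -0.08;-0.00022 0 0 -0.08;-0.00022 0 0 -0.08;-0.00022 0 0 -0.08;-0.00022 0 0 -0.08;-0.00022 0 0 -0.08;0 0 0 0"}}

```text
clock: 21.2
position: [0.4901, -0.1154, 0.0901]
ee_rot: [-0.216, 0.67, 0.211, 0.678]
ft_force: [4.2, 0.3, -9.7]
grip_width: 0.127
```

```bash
python3 st.py .4887 -.1155 .0855
```

```text
t 21.2 p [ 0.4901 -0.1154  0.0901] F [ 4.21  0.27 -9.66] T [ 0.154 -0.847  0.079] w 0.127
yaxis ang 2.1831 toolx [ 0.0133 -0.0033 -0.9999] q [ 0.896  0.259 -0.838  1.895  0.222  1.067  0.581]
tool shift [ 0.0046  0.0007 -0.0013]
```

>>> {"op": "play_rows", "data": {"increments": "-0.0001 0 0 -0.06;-0.0001 0 0 -0.06;-0.0001 0 0 -0.06;-0.0001 0 0 -0.04;0 0 0 -0.04;0 0 0 -0.02"}}

```text
clock: 21.8
position: [0.4905, -0.1154, 0.0907]
ee_rot: [-0.299, 0.638, 0.293, 0.646]
ft_force: [5.3, -1.0, -11.5]
grip_width: 0.122
```

```bash
python3 st.py .4887 -.1155 .0855
```

```text
t 21.8 p [ 0.4905 -0.1154  0.0907] F [  5.26  -1.02 -11.52] T [ 0.137 -1.029 -0.589] w 0.1223
yaxis ang 2.4336 toolx [ 0.0142 -0.003  -0.9999] q [ 0.928  0.268 -0.876  1.893  0.236  1.071  0.821]
tool shift [ 0.0052  0.0014 -0.0013]
```

>>> {"op": "play_rows", "data": {"increments": "0.0005 0 0 0.02;0.0005 0 0 0.01;0 0 0 0"}}

```text
clock: 22.1
position: [0.4905, -0.1155, 0.0899]
ee_rot: [-0.284, 0.645, 0.278, 0.653]
ft_force: [5.0, -0.5, -8.6]
grip_width: 0.124
```

>>> {"op": "play_rows", "data": {"increments": "0 0 0 0;0 0 0 0;0 0 0 0;0 0 0 0;-0.02 0 0 0;-0.02 0 0 0;-0.02 0 0 0;0 0 0 0", "hand": 0.2}}

```text
clock: 22.9
position: [0.4895, -0.1157, 0.1539]
ee_rot: [-0.284, 0.646, 0.276, 0.653]
ft_force: [0.1, 0.4, -1.2]
grip_width: 0.396
```

```bash
python3 st.py .4887 -.1155 .0855; python3 - <<'E'
from h import *
from workcell import camera
c=camera("side");cv2.imwrite("pics/s12.png",cv2.resize(c["img"][150:260,185:275],None,fx=5.4,fy=5.4,interpolation=cv2.INTER_CUBIC))
E
```

```text
t 22.9 p [ 0.4895 -0.1157  0.1539] F [ 0.06  0.45 -1.24] T [-0.03  -0.047 -0.008] w 0.3964
yaxis ang 2.3854 toolx [ 0.0131 -0.0056 -0.9999] q [ 0.96   0.184 -0.891  1.825  0.158  1.191  0.836]
tool shift [ 0.0683  0.0016 -0.0007]
```

View pics/s12.png

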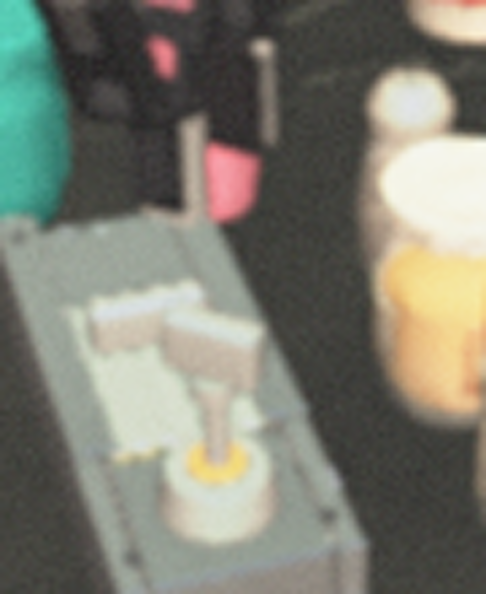

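>>> {"op": "play_rows", "data": {"increments": "0 0 0 -0.126;0 0 0 -0.126;0 0 0 -0.126;0 0 0 -0.126;0 0 0 -0.126;0 0 0 -0.126;0 0 0 0"}}

```text
clock: 23.65
position: [0.4855, -0.1158, 0.1467]
ee_rot: [0.509, -0.493, -0.505, -0.493]
ft_force: [-0.7, 0.5, -0.4]
grip_width: 0.402
```

```bash
python3 st.py .4887 -.0185 .080 3.1416
```

```text
t 23.65 p [ 0.4855 -0.1158  0.1467] F [-0.73  0.46 -0.45] T [0.04  0.052 0.056] w 0.4019
yaxis ang -3.1135 toolx [ 0.0046 -0.0038 -1.    ] q [ 1.042  0.214 -0.987  1.832  0.195  1.192  1.593]
tool shift [ 0.0664 -0.0056  0.0975]
turn -6.2551
```

>>> {"op": "play_rows", "data": {"increments": "0 -0.0025 0.03 0.028;0 0 0.03 0;0 0 0.03 0;0 0 0.007 0;0.02 0 0 0;0.02 0 0 0;0.015 0 0 0;0 0 0 0"}}

```text
clock: 24.45
position: [0.4861, -0.0175, 0.0859]
ee_rot: [-0.493, 0.509, 0.491, 0.508]
ft_force: [0.8, 0.7, -0.3]
grip_width: 0.398
```

```bash
python3 st.py .4887 -.0185 .037 3.1416
```

```text
t 24.45 p [ 0.4861 -0.0175  0.0859] F [ 0.76  0.7  -0.3 ] T [0.045 0.052 0.066] w 0.3983
yaxis ang 3.109 toolx [ 0.001  -0.0034 -1.    ] q [ 0.851  0.282 -1.009  1.924  0.274  1.08   1.267]
tool shift [ 0.0489 -0.0026 -0.0008]
turn -0.0326
```

>>> {"op": "play_rows", "data": {"increments": "0.012 -0.002 -0.001 -0.02;0.012 0 0 0;0.01 0 0 0;0.007 0 0 0;0.003 0 0 0;0 0 0 0"}}

```text
clock: 25.05
position: [0.4889, -0.0198, 0.0388]
ee_rot: [-0.497, 0.504, 0.495, 0.503]
ft_force: [-0.7, 0.1, 0.6]
grip_width: 0.399
```

```bash
python3 st.py .4887 -.0185 .038 3.1416; python3 - <<'E'
from h import *
from workcell import camera
c=camera("side");cv2.imwrite("pics/s13.png",cv2.resize(c["img"][140:260,175:275],None,fx=5,fy=5,interpolation=cv2.INTER_CUBIC))
E
```

```text
t 25.05 p [ 0.4889 -0.0198  0.0388] F [-0.72  0.1   0.56] T [0.021 0.034 0.008] w 0.3988
yaxis ang 3.1267 toolx [ 0.0014 -0.0033 -1.    ] q [ 0.802  0.364 -0.966  1.959  0.36   0.999  1.222]
tool shift [0.0008 0.0002 0.0013]
turn -0.0149
```

View pics/s13.png

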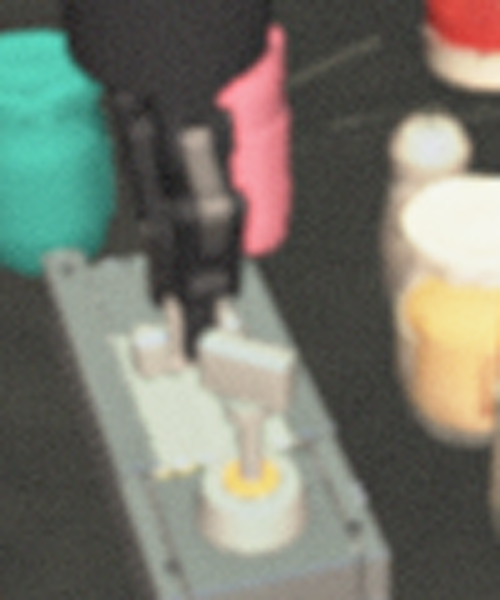

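>>> {"op": "play_rows", "data": {"increments": "0 0 0.001 -0.015;0 0 0 0;0 0 0 0;0 0 0 0;0 0 0 0;0 0 0 0", "hand": 1, "squeeze": 40}}

```text
clock: 25.7
position: [0.4894, -0.0174, 0.0398]
ee_rot: [0.502, -0.499, -0.499, -0.5]
ft_force: [0.8, 0.2, -3.4]
grip_width: 0.109
```

```bash
python3 st.py .4887 .032 .039 3.1416
```

```text
t 25.7 p [ 0.4894 -0.0174  0.0398] F [ 0.76  0.16 -3.42] T [ 0.269 -0.057  0.048] w 0.1093
yaxis ang -3.1389 toolx [ 0.0032 -0.0023 -1.    ] q [ 0.803  0.364 -0.972  1.958  0.36   1.     1.236]
tool shift [0.0007 0.0006 0.0494]
turn -6.2805
```

Gripped (width 0.109). Slide 50 mm along tool +z.

>>> {"op": "play_rows", "data": {"increments": "0 0 0.005 0;0 0 0.005 0;0 0 0.005 0;0 0 0.005 0;0 0 0.005 0;0 0 0.005 0;0 0 0.005 0;0 0 0.005 0;0 0 0.004 0;0 0 0.003 0;0 0 0.002 0;0 0 0.001 0;0 0 0 0"}}

```text
clock: 27.0
position: [0.4892, 0.0324, 0.0397]
ee_rot: [0.503, -0.502, -0.497, -0.498]
ft_force: [-0.6, 0.2, -0.8]
grip_width: 0.112
```

```bash
python3 st.py .4887 .032 .039 3.1416
```

```text
t 27.0 p [0.4892 0.0324 0.0397] F [-0.59  0.22 -0.82] T [0.054 0.115 0.014] w 0.1124
yaxis ang 3.1414 toolx [ 0.0019 -0.0091 -1.    ] q [ 0.702  0.372 -0.982  1.955  0.377  1.007  1.115]
tool shift [ 0.0007  0.0005 -0.0004]
turn -0.0002
```

>>> {"op": "play_rows", "data": {"increments": "0 0 0.001 0;0 0 0.001 0;0 0 0.001 0;0 0 0.001 0"}}

```text
clock: 27.4
position: [0.4892, 0.0325, 0.0397]
ee_rot: [-0.503, 0.504, 0.495, 0.497]
ft_force: [-0.8, -5.6, 0.2]
grip_width: 0.108
```

>>> {"op": "play_rows", "data": {"increments": "0 0 0 0;0 0 0 0;0 0 0 0;0 0 0 0;0 0 0 0;-0.03 0 0 0;-0.03 0 0 0;-0.04 0 0 0;-0.04 0 0 0;0 0 -0.04 0;0 0 -0.04 0;0 0.03 -0.04 0;0 0.03 -0.04 0;0 0 -0.04 0;0 0 0 0", "hand": 0.3}}

```text
clock: 28.9
position: [0.4281, -0.1672, 0.1889]
ee_rot: [0.506, -0.5, -0.497, -0.497]
ft_force: [0.3, 0.9, 0.5]
grip_width: 0.35
```

```bash
python3 st.py; python3 - <<'E'
from h import *
from workcell import camera
t=camera("top");s=camera("side")
a=cv2.resize(s["img"][130:280,165:305],None,fx=3.9,fy=3.9,interpolation=cv2.INTER_CUBIC)
b=cv2.resize(t["img"],(400,300))
im=np.zeros((590,790,3),np.uint8); im[:a.shape[0],:min(a.shape[1],400)]=a[:590,:400]; im[:300,390:]=b[:, :400]
cv2.imwrite("pics/fin.png",im); cv2.imwrite("pics/fs.png",a)
E
```

```text
t 28.9 p [ 0.4281 -0.1672  0.1889] F [0.33 0.94 0.47] T [ 0.003 -0.013  0.023] w 0.3498
yaxis ang -3.1361 toolx [ 0.0057 -0.0116 -0.9999] q [ 1.203  0.02  -0.93   1.871  0.027  1.249  1.841]
```

View pics/fs.png

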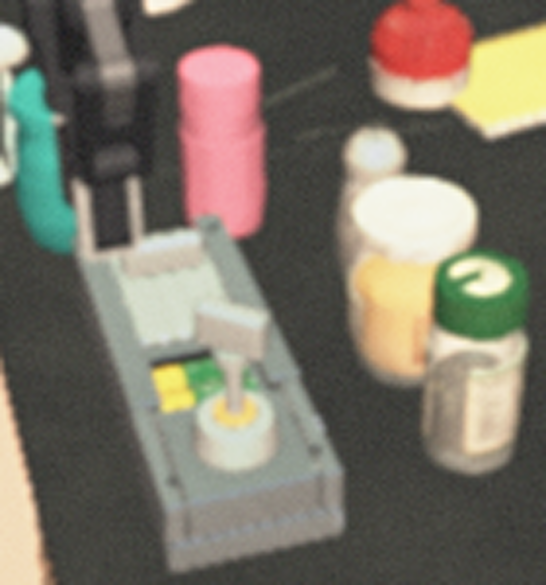

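View pics/fin.png

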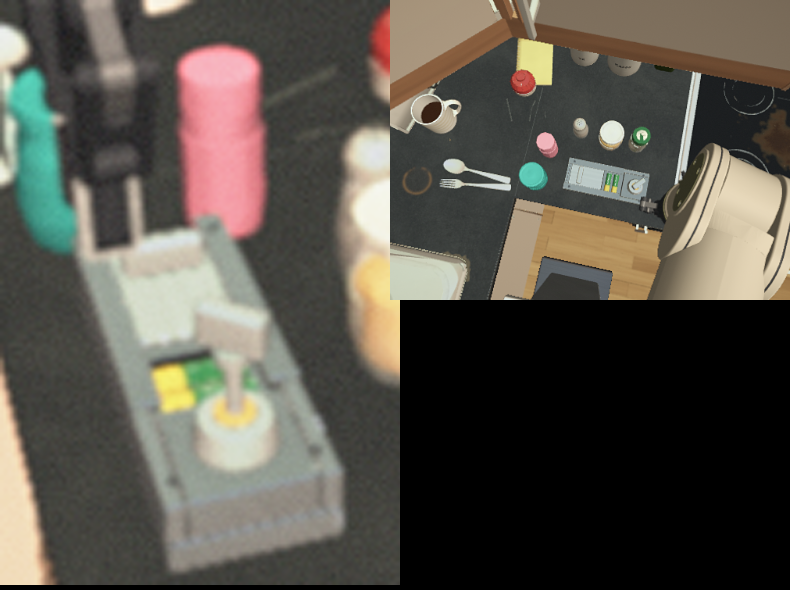

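```bash
python3 - <<'E'
from h import *
from workcell import camera,workorder
s=camera("side"); f=lambda x,y:(165+(x+.5)/3.9-.5,130+(y+.5)/3.9-.5)
a,b=onz(s,f(198,308),.126),onz(s,f(266,332),.126); print(a,b,np.arctan2(a[1]-b[1],a[0]-b[0]))
print(workorder.hand_in())
E
```

```text
[ 0.47493611 -0.11151114  0.126     ] [ 0.49863148 -0.13684973  0.126     ] 2.322695147132573
the job is handed in; nothing more can be done
None
```

The battery box is open: the screw is out and stays out by itself, the cover is slid fully open, and the job is handed in. The arm's clock read about 29 s at the end, against the 54 s limit.

- **Pull:** I lifted the screw by its wing in steps of about 0.5 mm. It met the shoulder at about 25 mm: the arm stopped rising and the force went up by about 2 N over the spring's pull. I estimate it never pressed the shoulder with more than about 3 N.
- **Turn:** I then turned it counterclockwise along the thread to the end stop. I felt the stop as 0.6 N m at about 2.43 rad.
- **Release:** I eased the turn back by about 0.05 rad before letting go, so the head may stand slightly short of the stop. The gripper read 2.39 rad then, and a rough camera reading gave 2.32 rad. I did not go back to correct this.
- **Cover:** It slid 50 mm and stopped there; a 4 mm further push moved it only 0.1 mm, at about 5.6 N.
- **Last pictures:** The screw stands out, the batteries are visible, the jars and the shaker are standing where they were, and the gripper is clear of everything.

**Disagreement found:** the fingertips stood about 15 to 25 mm behind the reported TCP, not 8 mm ahead of it as `manip.finger_overhang` says. My first close, at the height this figure gives, gripped nothing. I then set the gripping height from the camera pictures and the measured opening.

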